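# Re-index the guide arm of a packing jig

## Task

The packing jig's guide arm has to feed the open cardboard carton on the table beside it: hook the fingertips under the pull ring of the spring index pin (do not pinch it), lift the pin out of its hole without forcing it, and swing the ring end of the arm one hole towards the side where that carton stands. Let the pin drop fully home in that hole and come away clear, leaving the tape, the packs and the small box beside the jig where they are.

Things in the scene. Friction and masses are not known exactly. Their poses are not given: they have to be found in the camera images.
- jig: Fixed packing jig: white base 340 x 270 x 10 mm and near its robot-side edge an aluminium index plate (top 24 mm above the table) with five 18 mm holes on an arc of 200 mm radius about the pivot, 0.25 rad (50 mm) apart. Origin on the table near the base's middle; +x points away from the robot, from index plate to pivot; +y left. Place and yaw (to 0.3 rad) vary.
- pivot (a point): Top of the pivot post about which the guide arm turns (vertical axis), 120 mm along the jig's +x, 52 mm above the table. The arm is a flat aluminium bar 36 mm wide, top 37 mm above the table, reaching 220 mm from the pivot towards the robot, with a white fence on it (top 77 mm above the table) 35 to 135 mm from the pivot.
- guide_arm (a joint): Guide arm's angle, rad. 0: arm along the jig's -x, pin in the middle hole (the start). Holes at -0.5, -0.25, 0, 0.25, 0.5. Positive is anticlockwise from above: the ring end goes to the jig's -y (right); negative: to +y (left). Pin in a hole: locked, about 0.015 rad of play. Pin raised: swings with about 1 N at the ring and stays where left.
- index_pin (a joint): Height of the spring index pin, m: 0 home in a hole, 0.012 resting on the index plate between holes, 0.024 upper stop. The spring pulls it down with about 5 N at 0, 8 N at 0.02. Pin 12 mm thick, round tip: let go within about 5 mm of a hole's middle it drops in by itself; pushed along the plate by its ring it snaps into the next hole.
- ring_top (a point): Rod centre at the top of the pull ring, 124 mm above the table with the pin home. Steel ring upright on the pin, 200 mm from the pivot: inside diameter 52 mm, rod 6 mm; inside bottom 55 mm below this point; a 30 mm bushing below, top 57 mm above the table. x: axis through the opening, along the arm to the pivot; z up. It swings with the arm, does not spin; it is open from both sides.
- carton: Fixed open cardboard carton with four flaps folded outwards, 240 x 170 mm, 110 mm high, standing left or right of the jig, about 0.3 to 0.5 m to the side. Origin under its middle.
- bin: Fixed open grey plastic bin with a rim, 260 x 180 mm, 100 mm high, on the other side of the jig. Origin under its middle.
- packs_center (a point): Centre of a loose stack of two clear display packs, 110 x 70 mm, 32 mm high, standing before the jig. To be left alone.
- tape_center (a point): Centre of a loose ring-shaped roll of tape lying flat, 90 mm across, 24 mm high. To be left alone.
- small_box_center (a point): Centre of a loose small white box, 60 x 40 mm, 50 mm high. To be left alone.

How it is judged:
By the outcome, as a careful person would: the job done as asked, in the order asked, and still so for the second after the job is handed in, with the robot touching nothing.
It also fails if it takes over 40 s, if anything falls off the work surface, if the arm or the gripper's body presses on something with over 40 N, if the wrist force passes 120 N, or if a joint passes its speed limit or range.

## Robot

A 7-joint arm with a two-finger parallel gripper is mounted at the origin on the work surface. World frame = base frame: x ahead of the robot, y to its left, z up, the work surface at z = 0. Lengths are in mm, angles in rad, forces in N, time in s.
With the tool pointing down it reaches from about 425 to 825 mm from the base axis. Payload 3.6 kg.
Tool frame: the origin (TCP) lies on the front face of the gripper's body, between the roots of the fingers; the fingertips stand 73 mm ahead of it and the grasp point (between the pads) lies 54 mm ahead of it; z points along the fingers, y is the line along which they close (so a half turn about z gives the same grasp; the last joint's range is limited). The gripper opens to 85 mm and grips with 20 to 120 N. Pads are 22 mm wide; open, the fingers measure 114 mm over their backs; the gripper's body (76 mm by 85 mm) begins 54 mm behind the grasp point. The pads swing forward as they close: fully open they stand 13 mm farther back than shut.
Start: joints at [1.151, 0.615, -0.013, 1.423, 0.008, 1.103, -0.04], TCP at [249.413, -600.218, 303.897] pointing down, gripper open.
Joint ranges: [-3.12, 3.12], [-0.3, 2.06], [-1.34, 1.32], [0.26, 2.42], [-1.36, 4.5], [0.01, 1.98], [-2.84, 2.84]. Speed limits (rad/s): [2.79, 2.79, 3.14, 3.14, 3.14, 3.14, 3.14].

## Interface

Orientations are given as a unit quaternion [w, x, y, z].
In Python, from station import ctrl gives the robot as it stands. The module is installed in compiled form; this text tells all that it offers.
- The arm moves only by the tool step_arm, never from a script. Its argument "motion" is a list that holds one entry, the list of rows, each a list of 5 numbers: the shift along the tool's x, y, z in m, then the turn about the tool's z in degrees, then the closure, from 0 (fully open) to 1 (shut). A call has 1 to 12 rows; each row is the pose to reach, as a shift and turn from the pose commanded when the call began, along the tool's axes at that moment; what a row does not reach only later rows make up. A row lasts 1/12 s, in which the tool goes at most 41.7 mm and 7.16 degrees, less where a joint would pass 70% of its speed; a pose out of reach is approached as far as the arm can. A call with a gripper value outside its range is refused whole. The fingers move at their own pace and stop on an object; "squeeze" is the grip in N (left out, the last holds). Time passes only in rows, so rows that repeat a pose let the fingers close. It gives the time, the measured TCP pose, the force, the opening and the grip force at its end, in the units of the state.
- ctrl.get_state(): the state, without advancing time (a new reading comes with each control period).
- ctrl.snapshot(name): name is "scene" or "top" or "wrist"; returns a dict with "image" (420x560x3 uint8, red, green, blue), "camera_matrix" (3x3 intrinsics, pixels), "R" (3x3) and "t" (3): a world point X has camera coordinates R X + t; the wrist camera has in their place "hand_eye" (4x4, takes a point from camera to tool coordinates, whose origin is the TCP and whose axes are the flange's). Camera axes: x right, y down, z forward; pixel columns grow to the right and rows downward; lengths in mm; the calibration is good to about 2 mm. A picture is of the moment at which its call begins: read the wrist's pose just before it. There is no depth.
- ctrl.job_done(): hands the job in; it is judged then, once.
The state is a dict: "time": time; "q": joint angles; "qd": joint speeds; "effort": joint torques, N m; "ee_pos": TCP position; "orientation": TCP orientation; "wrist_force": force on the tool from outside, world axes, zero at the start; "torque": the same for the moment, N m; "gripper_width": finger opening in mm; "gripper_force": force on a finger pad.
Only numpy, scipy, OpenCV 4.12 (cv2) and the standard library are available. Lean on these libraries where they do the work, as an engineer would, in place of code of your own. Each camera call takes 0.05 s, during which the arm holds its last target. There are 200 camera calls.

## Working session

There is one attempt and no reset: what is moved stays moved. The work goes in short steps, Python scripts to look and compute and a tool call to move; the robot and the scene stay as the last step left them, time stands still between calls to the robot, and variables do not carry over. Pictures are saved under pics/ and viewed, at most 10 in all, crops included, and the job is handed in when it is done.

Besides the shell and the picture viewer there is one more tool, called after "Emit:" by a JSON object that holds its "name" and its "arguments", one argument or row to a line. step_arm: Moves the arm, as the interface text tells. Its arguments: {"type":"object","properties":{"motion":{"type":"array"},"squeeze":{"type":"number"}},"required":["motion"]}

```bash
mkdir -p pics
python3 - <<'E'
from station import ctrl
import cv2,numpy as np
s=ctrl.get_state();print(s)
for n in("top","scene"):
    d=ctrl.snapshot(n);cv2.imwrite(f"pics/{n}0.png",d["image"][:,:,::-1]);print(n,d["camera_matrix"],d["R"],d["t"])
    np.savez(f"{n}0.npz",**d)
E
```

```text
{'time': 0.0, 'q': array([ 1.15048851,  0.61594775, -0.01261358,  1.42493258,  0.00810606,
        1.10339416, -0.04038938]), 'qd': array([-5.18651588e-05, -1.85677219e-04,  7.28078556e-04, -2.03864199e-04,
        1.72968546e-03,  2.63208082e-04,  2.59547918e-04]), 'effort': array([ 2.73973938e-04, -4.69209588e+01,  2.59198705e-01, -1.71031666e+01,
        9.99689859e-03,  9.62438236e-03,  6.29139151e-06]), 'ee_pos': array([ 249.19246719, -599.69894379,  302.70823012]), 'orientation': array([-1.28562032e-03,  9.80668514e-01,  1.95672009e-01, -2.80020939e-04]), 'wrist_force': array([-0.59488504,  0.15221783,  0.54474625]), 'torque': array([0.01932104, 0.01445896, 0.02253964]), 'gripper_force': 0.0, 'gripper_width': 84.98374306569696}
top [[540.15854949   0.         276.95195416]
 [  0.         540.15854949 207.46720152]
 [  0.           0.           1.        ]] [[ 0.05451633 -0.99850509  0.00394453]
 [-0.97787995 -0.05418833 -0.20202582]
 [ 0.20193756  0.00715643 -0.97937225]] [ -28.59881867  552.94059344 1294.93130539]
scene [[393.1051776    0.         272.65823048]
 [  0.         393.1051776  208.10740597]
 [  0.           0.           1.        ]] [[ 0.52764078  0.84935516  0.01382099]
 [ 0.7163386  -0.43614493 -0.54464357]
 [-0.45656787  0.29727667 -0.83855373]] [-270.4947572  -322.70310584 1552.50401507]
```

View pics/top0.png

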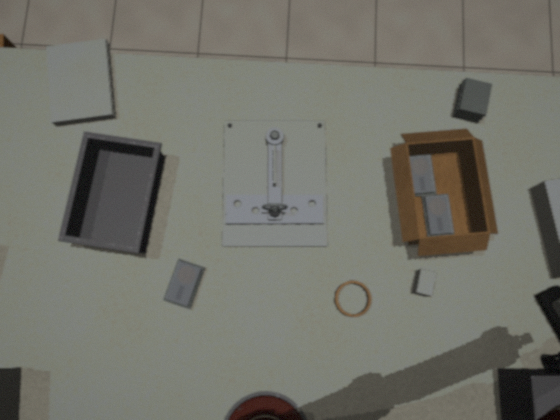

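View pics/scene0.png

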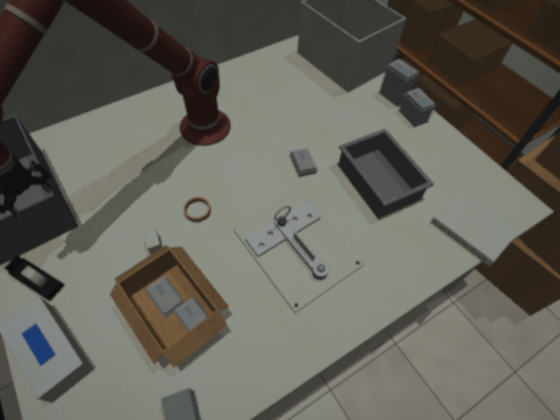

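The top view shows the carton on the right, around (440,190), which is world -y. The bin is on the left at (115,190), the ring at about (275,209) and the pivot at (275,135). In the scene view the ring top is at about (283,208) and the pivot at (320,270). The swing is therefore +0.25 rad, towards -y. Next I'll zoom in on the ring and pivot to get pixels.

```bash
cat > h.py <<'E'
import numpy as np,cv2
from station import ctrl
def ray(d,uv):
    r=d["R"].T@np.linalg.solve(d["camera_matrix"],[*uv,1.]);return -d["R"].T@d["t"],r
def onz(d,uv,z):
    c,r=ray(d,uv);return c+r*(z-c[2])/r[2]
def tri(a,u,b,v):
    c1,r1=ray(a,u);c2,r2=ray(b,v)
    k=np.linalg.lstsq(np.c_[r1,-r2],c2-c1,rcond=None)[0];p,q=c1+r1*k[0],c2+r2*k[1];return (p+q)/2,np.linalg.norm(p-q)
E
python3 - <<'E'
import cv2,numpy as np
from h import *
a=np.load("top0.npz");b=np.load("scene0.npz")
A=cv2.resize(a["image"][110:260,215:340],None,fx=4,fy=4,interpolation=2)
B=cv2.resize(b["image"][190:290,255:335],None,fx=5,fy=5,interpolation=2)
im=np.zeros((600,800+100,3),np.uint8);im[:600,:500]=A;im[:500,500:900]=B
cv2.imwrite("pics/z.png",cv2.resize(im[:,:,::-1],(800,533)))
print("pivot top",onz(a,(275,135),52),"scene",onz(b,(320,269),52))
print("base corners",[onz(a,p,10).round(0) for p in((224,121),(325,121),(222,246),(328,246))])
E
```

```text
pivot top [745.07593794  17.29052336  52.        ] scene [752.70899257  15.91273198  52.        ]
base corners [array([791., 157.,  10.]), array([ 807., -113.,   10.]), array([455., 137.,  10.]), array([ 470., -133.,   10.])]
```

View pics/z.png

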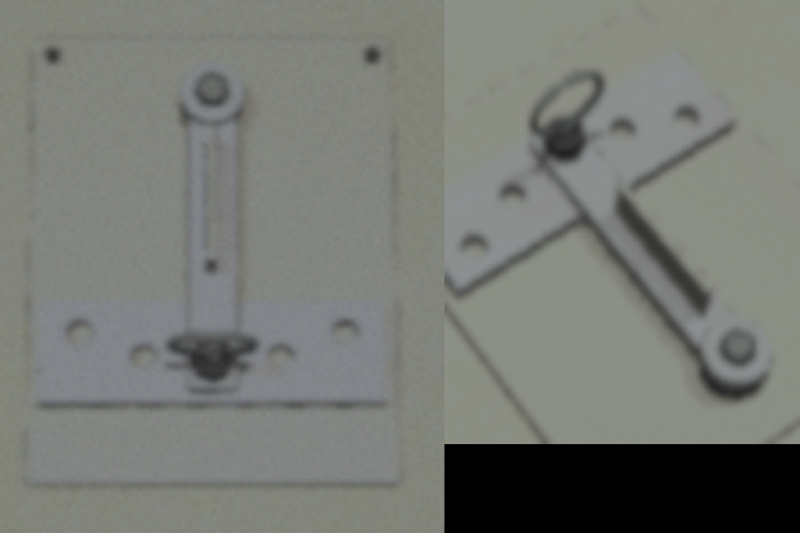

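Run:
```python
from h import *
a=np.load("top0.npz");b=np.load("scene0.npz")
print("cam",-a["R"].T@a["t"],-b["R"].T@b["t"])
for v in(338,352): print(onz(a,(215+212/3.556,110+v/3.556),124))
print(onz(b,(255+130/4.444,190+74/4.444),124))
pv=onz(a,(215+212/3.556,110+88/3.556),52);print(pv, onz(b,(255+(738-445)/4.444,190+346/4.444),52))
for p in((80,330),(144,355),(281,353),(345,330)): # holes z24
  h=onz(a,(215+p[0]/3.556,110+p[1]/3.556),24);d=pv-h;print(h.round(1),np.hypot(*d[:2]),np.arctan2(d[1],d[0]))
```

```text
cam [ 280.77335436   -7.86022395 1380.04087561] [1082.71220555 -372.52243218 1129.83837007]
[545.30556786   7.1766822  124.        ]
[535.77269483   6.64785858 124.        ]
[549.00519231  17.17208991 124.        ]
[745.70594448  18.31439982  52.        ] [751.15543018  20.43933936  52.        ]
[567.  103.8  24. ] 198.1334232435416 -0.44636853274575905
[551.2  56.6  24. ] 198.26697474774772 -0.19417191815710924
[558.1 -41.9  24. ] 197.03295718776513 0.31042346692016687
[577.6 -87.2  24. ] 198.5037189410787 0.5605445976221582
```

Emit:
{"name": "step_arm", "arguments": {
  "motion": [
    [[0.03,-0.026,0,-4,0],[0.06,-0.052,0,-8,0],[0.09,-0.079,0,-12,0],[0.12,-0.105,0,-16,0],[0.15,-0.132,0,-20,0],[0.18,-0.158,0,-24,0],[0.21,-0.185,0,-28,0],[0.24,-0.211,0,-32,0],[0.27,-0.238,0,-36,0],[0.3,-0.264,0,-40,0],[0.33,-0.29,0,-44,0],[0.36,-0.317,0,-48,0]]
  ]
}}

```text
time: 1.1
ee_pos: [460.5, -167.7, 303.8]
orientation: [-0.0, 0.815, 0.579, -0.0]
wrist_force: [0.4, -0.2, 0.2]
gripper_width: 85.5
gripper_force: 0.0
```

```bash
cat >> h.py <<'E'
def go(x,y,z,yaw):  # shift in tool axes + turn so that tool y points along world yaw
    from scipy.spatial.transform import Rotation as Ro
    s=ctrl.get_state();q=s["orientation"];M=Ro.from_quat([*q[1:],q[0]]).as_matrix()
    d=M.T@(np.array([x,y,z])-s["ee_pos"]);cur=np.arctan2(M[1,1],M[0,1])
    print("t",s["time"],"pos",s["ee_pos"].round(1),"tilt",M[:,2].round(3),"F",s["wrist_force"].round(1),"w",round(s["gripper_width"],1))
    print("shift mm",d.round(1),"turn",round(-np.degrees(yaw-cur),1));return s,M
E
python3 -c "
from h import *
go(546,6,260,.0575)"
```

```text
t 1.1 pos [ 460.5 -167.7  303.8] tilt [-0. -0. -1.] F [ 0.4 -0.2  0.2] w 85.5
shift mm [192.2  23.4  43.7] turn -22.6
```

Emit:
{"name": "step_arm", "arguments": {
  "motion": [
    [[0.038,0.005,0.009,-4.5,0.5],[0.076,0.01,0.017,-9,1],[0.115,0.014,0.026,-13.5,1],[0.154,0.019,0.035,-18,1],[0.192,0.023,0.044,-22.6,1],[0.192,0.023,0.044,-22.6,1],[0.192,0.023,0.044,-22.6,1],[0.192,0.023,0.044,-22.6,1],[0.192,0.023,0.044,-22.6,1]]
  ]
}}

```text
time: 1.85
ee_pos: [545.4, 2.2, 259.8]
orientation: [0.0, 0.688, 0.725, -0.001]
wrist_force: [0.2, 0.2, 0.2]
gripper_width: -0.1
gripper_force: 0.0
```

Run:
```python
from h import *
s,M=go(546,6,260,.0575)
d=ctrl.snapshot("wrist");H=d["hand_eye"];print(H.round(3),d["camera_matrix"])
np.savez("w1.npz",M=M,p=s["ee_pos"],**d)
cv2.imwrite("pics/w1.png",d["image"][:,:,::-1])
# tcp pixel of fingertip (0,0,73)/(0,0,35), ring top prediction
for X in((0,0,73),(0,0,35),(11,0,35)):
  c=np.linalg.inv(H)@[*X,1];u=d["camera_matrix"]@c[:3];print(X,(u[:2]/u[2]).round(0))
for P in((546,6,124),(747,18,52)):
  c=np.linalg.inv(H)@[*(M.T@(np.array(P)-s["ee_pos"])),1];u=d["camera_matrix"]@c[:3];print(P,(u[:2]/u[2]).round(0))
```

```text
t 1.85 pos [545.4   2.2 259.8] tilt [-0.001 -0.001 -1.   ] F [0.2 0.2 0.2] w -0.1
shift mm [ 3.8  0.8 -0.2] turn -0.3
[[ 1.0000e-03 -9.6000e-01 -2.7900e-01  7.1092e+01]
 [ 1.0000e+00  1.0000e-03  1.0000e-03  1.0770e+00]
 [-0.0000e+00 -2.7900e-01  9.6000e-01 -7.1763e+01]
 [ 0.0000e+00  0.0000e+00  0.0000e+00  1.0000e+00]] [[351.45966848   0.         278.90785545]
 [  0.         351.45966848 211.44810401]
 [  0.           0.           1.        ]]
(0, 0, 73) [276. 273.]
(0, 0, 35) [275. 322.]
(11, 0, 35) [275. 294.]
(546, 6, 124) [278. 222.]
(747, 18, 52) [525. 193.]
```

View pics/w1.png

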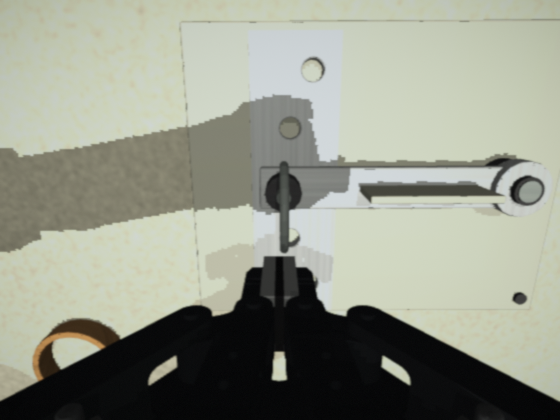

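The wrist view shows the ring edge-on at u=284, from v=163 to 252, and the pivot at (527,189). The shut pads are at (280,257), with a free cavity above them at (280,365). My plan is to put one finger on each side of the ring, shut the pads inside the opening under its top so the rod sits in that cavity, then lift. No pinch is needed.

Run:
```python
from h import *
d=np.load("w1.npz");M,p,H,K=d["M"],d["p"],d["hand_eye"],d["camera_matrix"]
def pr(P):
  c=np.linalg.inv(H)@[*(M.T@(np.array(P)-p)),1];u=K@c[:3];return u[:2]/u[2]
for x,y in((546,6),(549.5,6),(549.5,9)):
  n=np.array([-np.sin(.0575),np.cos(.0575)])
  C=np.array([pr([x+29*np.cos(t)*n[0],y+29*np.cos(t)*n[1],95+29*np.sin(t)]) for t in np.linspace(0,6.28,60)])
  C2=C[C[:,1].argsort()];print(x,y,C2[0].round(),C2[-1].round(),pr((749,20,52)).round())
g=d["image"][150:262,265:305].mean(2);
for v in(170,180,215,225,235,245):print(v,[int(k) for k in d["image"][v,272:296].mean(1)])
print([int(k) for k in d["image"][150:175,284].mean(1)],[int(k) for k in d["image"][240:262,284].mean(1)])
```

```text
546 6 [278. 168.] [279. 251.] [528. 191.]
549.5 6 [283. 168.] [284. 251.] [528. 191.]
549.5 9 [284. 163.] [284. 247.] [528. 191.]
170 [130, 131, 130, 130, 127, 124, 118, 96, 72, 66, 67, 69, 69, 67, 64, 66, 83, 111, 127, 131, 131, 130, 131, 130]
180 [37, 41, 41, 42, 38, 34, 36, 45, 60, 72, 76, 79, 79, 78, 75, 69, 58, 48, 43, 41, 41, 38, 34, 30]
215 [213, 214, 212, 207, 201, 199, 190, 151, 100, 81, 85, 92, 93, 89, 85, 78, 104, 169, 206, 215, 215, 215, 214, 214]
225 [215, 215, 214, 208, 200, 197, 188, 149, 97, 78, 81, 84, 84, 83, 81, 77, 102, 169, 206, 214, 215, 215, 214, 213]
235 [198, 199, 201, 201, 199, 197, 188, 152, 102, 77, 77, 81, 81, 81, 77, 73, 98, 164, 200, 208, 208, 207, 208, 205]
245 [197, 198, 200, 201, 198, 196, 188, 155, 101, 64, 59, 59, 62, 67, 68, 63, 60, 65, 69, 72, 76, 86, 104, 131]
[130, 129, 131, 130, 130, 129, 129, 129, 130, 128, 117, 83, 60, 55, 56, 59, 66, 69, 69, 69, 69, 69, 70, 69, 72] [76, 76, 75, 73, 66, 62, 59, 58, 57, 56, 54, 56, 84, 146, 185, 176, 110, 59, 49, 49, 50, 49]
```

Emit:
{"name": "step_arm", "arguments": {
  "motion": [
    [[0.001,0.004,0.0,0,0.3],[0.001,0.004,0.0,0,0.3],[0.001,0.004,0.0,0,0.3],[0.001,0.004,0.0,0,0.3],[0.001,0.004,0.0,0,0.3]]
  ],
  "squeeze": 20
}}

```text
time: 2.32
ee_pos: [549.7, 5.0, 260.0]
orientation: [0.0, 0.687, 0.726, 0.0]
wrist_force: [0.7, -0.1, 0.1]
gripper_width: 59.2
gripper_force: 0.0
```

```bash
python3 -c "
from h import *
go(549.5,7.5,147,.0575)"
```

```text
t 2.3167 pos [549.7   5.  260. ] tilt [ 0. -0. -1.] F [ 0.7 -0.1  0.1] w 59.2
shift mm [  2.5  -0.  113. ] turn -0.2
```

Emit:
{"name": "step_arm", "arguments": {
  "motion": [
    [[0.0025,0,0.02,0,0.3],[0.0025,0,0.045,0,0.3],[0.0025,0,0.07,0,0.3],[0.0025,0,0.09,0,0.3],[0.0025,0,0.105,0,0.4],[0.0025,0,0.113,0,0.6],[0.0025,0,0.113,0,0.8],[0.0025,0,0.113,0,0.8],[0.0025,0,0.113,0,0.8],[0.0025,0,0.113,0,0.8]]
  ]
}}

```text
time: 3.15
ee_pos: [550.3, 7.9, 148.1]
orientation: [0.001, 0.687, 0.726, 0.001]
wrist_force: [-0.4, 0.7, -0.3]
gripper_width: 17.1
gripper_force: 0.0
```

Run:
```python
from h import *
s,M=go(549.5,7.5,147,.0575)
d=ctrl.snapshot("wrist");np.savez("w2.npz",M=M,p=s["ee_pos"],**d)
cv2.imwrite("pics/w2.png",d["image"][:,:,::-1])
```

```text
t 3.15 pos [550.3   7.9 148.1] tilt [ 0.003  0.    -1.   ] F [-0.4  0.7 -0.3] w 17.1
shift mm [-0.4 -0.8  1.1] turn -0.1
```

View pics/w2.png

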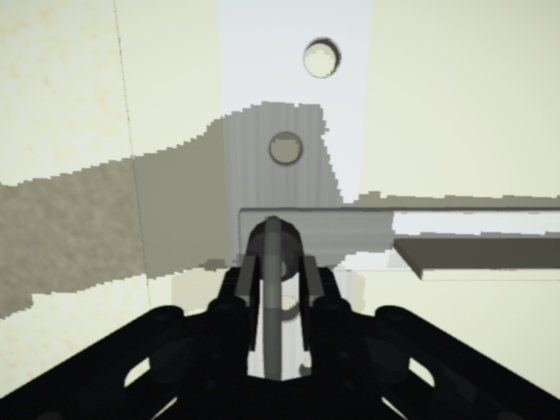

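Run:
```python
from h import *
d=np.load("w2.npz");M,p,H,K=d["M"],d["p"],d["hand_eye"],d["camera_matrix"]
def pt(X):
  c=np.linalg.inv(H)@[*X,1];u=K@c[:3];return (u[:2]/u[2]).round(0)
print("ringtop",pt(M.T@(np.array([549.5,7.5,124])-p)), (M.T@(np.array([549.5,7.5,124])-p)).round(1))
for x in(11,0,-11):
  print(x,[(z,*pt((x,8,z))) for z in(73,65,55,45,40,35,30,25)])
for c in(-26,-20,-10,0,10,20,26): print(c,pt(M.T@(np.array([549.5,7.5+c,95+np.sqrt(26**2-c*c)])-p)))
```

```text
ringtop [272. 343.] [-0.4 -0.9 24.1]
11 [(73, np.float64(294.0), np.float64(251.0)), (65, np.float64(295.0), np.float64(258.0)), (55, np.float64(296.0), np.float64(268.0)), (45, np.float64(297.0), np.float64(280.0)), (40, np.float64(298.0), np.float64(287.0)), (35, np.float64(299.0), np.float64(294.0)), (30, np.float64(300.0), np.float64(302.0)), (25, np.float64(301.0), np.float64(310.0))]
0 [(73, np.float64(294.0), np.float64(273.0)), (65, np.float64(295.0), np.float64(282.0)), (55, np.float64(296.0), np.float64(293.0)), (45, np.float64(297.0), np.float64(307.0)), (40, np.float64(298.0), np.float64(314.0)), (35, np.float64(298.0), np.float64(322.0)), (30, np.float64(299.0), np.float64(331.0)), (25, np.float64(300.0), np.float64(340.0))]
-11 [(73, np.float64(294.0), np.float64(295.0)), (65, np.float64(294.0), np.float64(304.0)), (55, np.float64(295.0), np.float64(317.0)), (45, np.float64(297.0), np.float64(332.0)), (40, np.float64(297.0), np.float64(340.0)), (35, np.float64(298.0), np.float64(349.0)), (30, np.float64(299.0), np.float64(359.0)), (25, np.float64(300.0), np.float64(369.0))]
-26 [270. 352.]
-20 [270. 368.]
-10 [271. 359.]
0 [272. 337.]
10 [274. 307.]
20 [276. 269.]
26 [277. 235.]
```

The ring is at u≈272, between the pads at 250 and 300. The pads' top edge is at v≈348, which is 35 mm ahead of the TCP, while the rod is 24 mm ahead. So the pads can shut beneath the rod without pinching it.

Emit:
{"name": "step_arm", "arguments": {
  "motion": [
    [[0,-0.001,0,0,0.9],[0,-0.001,0,0,1],[0,-0.001,0,0,1],[0,-0.001,0,0,1],[0,-0.001,0,0,1]]
  ]
}}

```text
time: 3.62
ee_pos: [548.4, 7.8, 147.4]
orientation: [0.0, 0.687, 0.726, -0.0]
wrist_force: [-2.5, -0.3, 5.7]
gripper_width: 1.5
gripper_force: 1.4
```

```bash
python3 -c "
from h import *
go(549.5,7.5,147,.0575)"
```

```text
t 3.6167 pos [548.4   7.8 147.4] tilt [-0. -0. -1.] F [-2.5 -0.3  5.7] w 1.5
shift mm [-0.3  1.1  0.4] turn -0.1
```

Emit:
{"name": "step_arm", "arguments": {
  "motion": [
    [[0,0,-0.002,0,1],[0,0,-0.002,0,1],[0,0,-0.002,0,1]]
  ]
}}

```text
time: 3.87
ee_pos: [548.3, 7.7, 148.1]
orientation: [-0.0, 0.687, 0.726, -0.0]
wrist_force: [1.3, 0.3, -5.7]
gripper_width: 1.1
gripper_force: 1.8
```

The opening stops at 1.1 mm, so the finger links lightly touch the rod in the cavity. I'll ease the fingers open slightly. A 3 mm gap still hooks the 6 mm rod.

Emit:
{"name": "step_arm", "arguments": {
  "motion": [
    [[0,0,0,0,0.96],[0,0,0,0,0.96],[0,0,0,0,0.96],[0,0,0,0,0.96]]
  ]
}}

```text
time: 4.2
ee_pos: [548.7, 7.7, 149.1]
orientation: [0.0, 0.687, 0.726, 0.0]
wrist_force: [-1.0, 0.6, -0.3]
gripper_width: 3.1
gripper_force: 0.3
```

Run:
```python
from h import *
s,M=go(549.5,7.5,147,.0575);print(s["gripper_force"])
d=ctrl.snapshot("wrist");np.savez("w3.npz",M=M,p=s["ee_pos"],**d)
cv2.imwrite("pics/w3.png",cv2.resize(d["image"][200:400,180:380,::-1],None,fx=3,fy=3,interpolation=2))
```

```text
t 4.2 pos [548.7   7.7 149.1] tilt [ 0.  0. -1.] F [-1.   0.6 -0.3] w 3.1
shift mm [-0.3  0.8  2.1] turn -0.1
0.29925886541604996
```

View pics/w3.png

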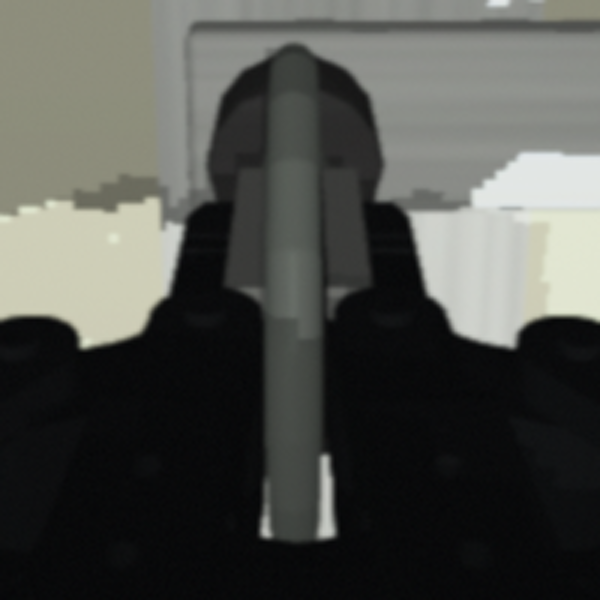

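At 3.1 mm opening the rod sits free and centred in the cavity (u≈295 of the crop), with the pads inside the ring and no force. Now I'll lift gently.

Emit:
{"name": "step_arm", "arguments": {
  "motion": [
    [[0,0,-0.002,0,0.96],[0,0,-0.004,0,0.96],[0,0,-0.006,0,0.96],[0,0,-0.008,0,0.96],[0,0,-0.01,0,0.96],[0,0,-0.01,0,0.96]]
  ]
}}

```text
time: 4.75
ee_pos: [548.3, 7.8, 158.8]
orientation: [-0.0, 0.687, 0.726, -0.0]
wrist_force: [0.1, 0.1, -5.4]
gripper_width: 3.3
gripper_force: 2.4
```

Emit:
{"name": "step_arm", "arguments": {
  "motion": [
    [[0,0,-0.002,0,0.96],[0,0,-0.004,0,0.96],[0,0,-0.006,0,0.96],[0,0,-0.008,0,0.96],[0,0,-0.01,0,0.96],[0,0,-0.012,0,0.96],[0,0,-0.012,0,0.96]]
  ]
}}

```text
time: 5.33
ee_pos: [548.4, 7.7, 171.1]
orientation: [-0.0, 0.687, 0.726, -0.0]
wrist_force: [-0.7, 0.1, -7.6]
gripper_width: 3.7
gripper_force: 3.2
```

Run:
```python
from h import *
s,M=go(549.5,7.5,147,.0575);print(s["gripper_force"])
d=ctrl.snapshot("wrist")
cv2.imwrite("pics/w4.png",d["image"][:,:,::-1])
# rotation of current TCP about pivot by .25 in tool frame (pivot 200 along tool y)
for a in(.05,.1,.15,.2,.25):print(a,"tool x,y",-200*np.sin(a),200*(1-np.cos(a)),"turn",-np.degrees(a))
```

```text
t 5.3333 pos [548.4   7.7 171.1] tilt [-0.  0. -1.] F [-0.7  0.1 -7.6] w 3.7
shift mm [-0.3  1.1 24.1] turn -0.1
3.2489103998523206
0.05 tool x,y -9.995833854135666 0.24994792100674346 turn -2.8647889756541165
0.1 tool x,y -19.96668332936563 0.9991669443948359 turn -5.729577951308233
0.15 tool x,y -29.887626494719843 2.2457844127915516 turn -8.594366926962348
0.2 tool x,y -39.733866159012244 3.9866844317516748 turn -11.459155902616466
0.25 tool x,y -49.48079185090459 6.217515657871053 turn -14.32394487827058
```

View pics/w4.png

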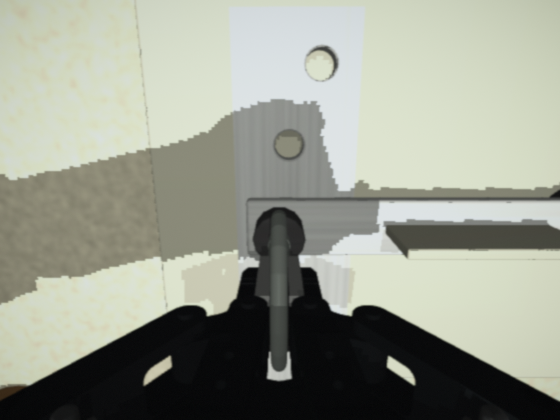

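The pin is raised about 17 mm (7.6 N), with the ring seated on the pads at (280,220–370). Now the +0.25 rad swing towards -y.

Emit:
{"name": "step_arm", "arguments": {
  "motion": [
    [[-0.005,0,0,-1.4,0.96],[-0.01,0.0002,0,-2.9,0.96],[-0.015,0.0006,0,-4.3,0.96],[-0.02,0.001,0,-5.7,0.96],[-0.025,0.0016,0,-7.2,0.96],[-0.03,0.0022,0,-8.6,0.96],[-0.035,0.003,0,-10,0.96],[-0.0397,0.004,0,-11.5,0.96],[-0.0446,0.005,0,-12.9,0.96],[-0.0495,0.0062,0,-14.3,0.96],[-0.0495,0.0062,0,-14.3,0.96],[-0.0495,0.0062,0,-14.3,0.96]]
  ]
}}

```text
time: 6.38
ee_pos: [557.6, -42.1, 170.8]
orientation: [0.0, 0.592, 0.806, -0.0]
wrist_force: [0.6, -0.6, -7.7]
gripper_width: 3.8
gripper_force: 3.5
```

Run:
```python
from h import *
s,M=go(549.5,7.5,147,.3075);print(s["gripper_force"])
d=ctrl.snapshot("wrist");np.savez("w5.npz",M=M,p=s["ee_pos"],**d)
t=ctrl.snapshot("top")["image"][110:260,215:340]
W=cv2.resize(d["image"],(448,336));T=cv2.resize(t,(350,420),interpolation=2)
im=np.zeros((420,800,3),np.uint8);im[:336,:448]=W;im[:,450:]=T
cv2.imwrite("pics/w5.png",im[:,:,::-1])
```

```text
t 6.3833 pos [557.6 -42.1 170.8] tilt [ 0.    -0.001 -1.   ] F [ 0.6 -0.6 -7.7] w 3.8
shift mm [49.8  7.1 23.7] turn -0.3
3.483369655441493
```

View pics/w5.png

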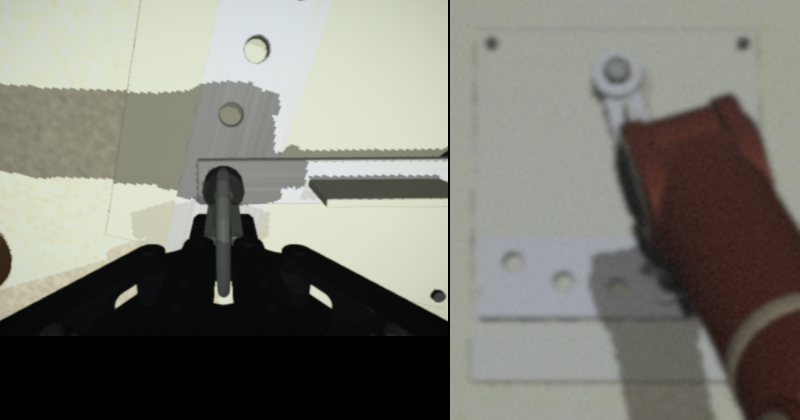

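The arm has swung with the hook. In the top view the middle hole (615,287 in the picture) is uncovered, and in the wrist view the ring sits as before. Now I'll lower the pin.

Emit:
{"name": "step_arm", "arguments": {
  "motion": [
    [[0,0,0.002,0,0.96],[0,0,0.004,0,0.96],[0,0,0.006,0,0.96],[0,0,0.008,0,0.96],[0,0,0.01,0,0.96],[0,0,0.012,0,0.96],[0,0,0.014,0,0.96],[0,0,0.016,0,0.96],[0,0,0.018,0,0.96],[0,0,0.02,0,0.96],[0,0,0.022,0,0.96],[0,0,0.022,0,0.96]]
  ]
}}

```text
time: 7.48
ee_pos: [557.8, -41.2, 149.1]
orientation: [0.0, 0.592, 0.806, 0.0]
wrist_force: [-1.3, 0.2, 0.3]
gripper_width: 3.5
gripper_force: 0.7
```

Run:
```python
from h import *
s,M=go(549.5,7.5,147,.3075);print(s["gripper_force"])
d=ctrl.snapshot("wrist");np.savez("w6.npz",M=M,p=s["ee_pos"],**d)
W=cv2.resize(d["image"][200:400,180:380],(400,400),interpolation=2);V=cv2.resize(np.load("w3.npz")["image"][200:400,180:380],(400,400),interpolation=2)
cv2.imwrite("pics/w6.png",np.hstack([V,W])[:,:,::-1])
```

```text
t 7.4833 pos [557.8 -41.2 149.1] tilt [ 0.001  0.    -1.   ] F [-1.3  0.2  0.3] w 3.5
shift mm [49.   6.7  2.1] turn -0.1
0.7164827082306147
```

View pics/w6.png

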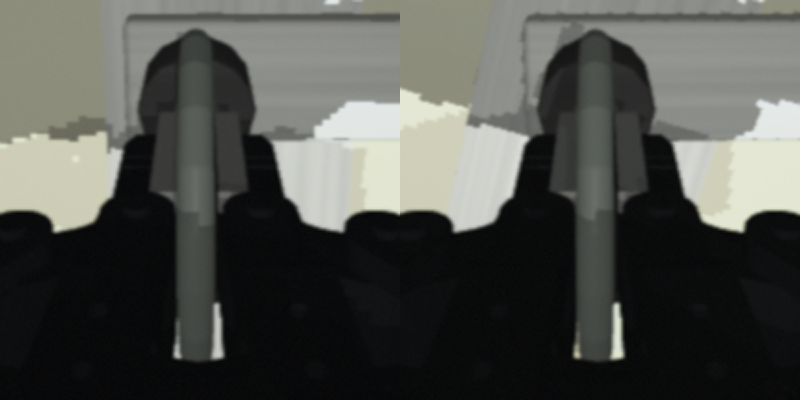

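The before and after crops match, with the ring top at (197,360) and (597,360), at the same tool height and no force. So the pin is home. I'll open and rise clear.

Emit:
{"name": "step_arm", "arguments": {
  "motion": [
    [[0,0,0,0,0.8],[0,0,0,0,0.6],[0,0,0,0,0.4],[0,0,0,0,0.3],[0,0,0,0,0.3],[0,0,-0.015,0,0.3],[0,0,-0.035,0,0.3],[0,0,-0.06,0,0.3],[0,0,-0.09,0,0.3],[0,0,-0.12,0,0.3],[0,0,-0.15,0,0.3],[0,0,-0.15,0,0.3]]
  ]
}}

```text
time: 8.53
ee_pos: [560.4, -40.5, 305.3]
orientation: [0.005, 0.592, 0.806, 0.004]
wrist_force: [0.3, 1.1, 0.9]
gripper_width: 59.9
gripper_force: 0.0
```

Run:
```python
from h import *
s,M=go(549.5,7.5,147,.3075)
d=ctrl.snapshot("wrist");t=ctrl.snapshot("top")["image"];b=ctrl.snapshot("scene")["image"]
im=np.zeros((600,800,3),np.uint8);im[:300,:400]=cv2.resize(d["image"],(400,300));im[:300,400:]=cv2.resize(t,(400,300))
im[300:,:400]=cv2.resize(b[190:290,255:355],(400,300),interpolation=2);im[300:,400:]=cv2.resize(b,(400,300))
cv2.imwrite("pics/w7.png",im[:,:,::-1])
c=np.linalg.inv(d["hand_eye"])
for P in [(z,) for z in(124,136)]:
  X=M.T@(np.array([749-200*np.cos(.3075),19.5-200*np.sin(.3075),P[0]])-s["ee_pos"]);u=d["camera_matrix"]@(c@[*X,1])[:3];print(P,(u[:2]/u[2]*400/560).round(1))
```

```text
t 8.5333 pos [560.4 -40.5 305.3] tilt [ 0.013  0.    -1.   ] F [0.3 1.1 0.9] w 59.9
shift mm [ 49.7   2.1 158.1] turn -0.2
(124,) [193.8 147.8]
(136,) [193.8 151.1]
```

View pics/w7.png

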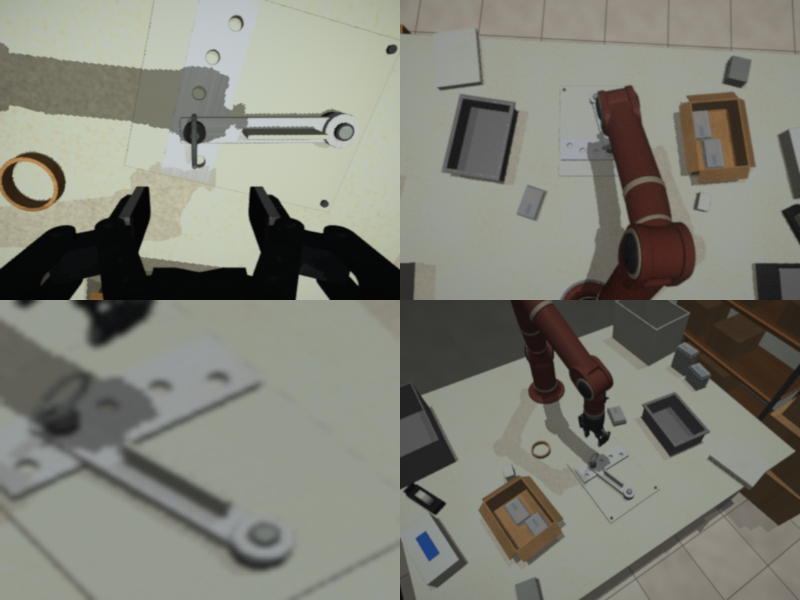

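The final views show three free holes on the bin side and one on the carton side. The arm stands one hole towards the carton, the gripper is well above the ring, and the loose items haven't moved. I'll let the arm settle and hand in.

Emit:
{"name": "step_arm", "arguments": {
  "motion": [
    [[0,0,0,0,0.3],[0,0,0,0,0.3],[0,0,0,0,0.3],[0,0,0,0,0.3],[0,0,0,0,0.3],[0,0,0,0,0.3]]
  ]
}}

```text
time: 9.18
ee_pos: [557.5, -41.3, 298.6]
orientation: [-0.0, 0.592, 0.806, -0.0]
wrist_force: [0.2, -0.5, 1.3]
gripper_width: 59.6
gripper_force: 0.0
```

```bash
python3 -c "
from station import ctrl
print(ctrl.job_done())"
```

```text
the job is handed in; nothing more can be done
None
```

The job is handed in at about 9 s: the pin was hooked and lifted, the arm swung one hole towards the carton (+0.25 rad), and by the images and force readings the pin is home with the gripper clear and the loose items unmoved; while first shutting under the ring, the fingers briefly touched the rod (under 2 N grip reading, about 6 N at the wrist) before I eased them open, and the hand-in returned no verdict.

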